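# Set the swing-arm coffee dripper over its cup

## Robot

A 6-joint arm with a two-finger parallel gripper is mounted at the origin on a cart in front of the work surface, level with it; the furniture and walls round the work are solid. World frame = base frame: x ahead of the robot, y to its left, z up, the work surface at z = 0. Lengths are in m, angles in degrees, forces in N, time in s.
With the tool pointing down it reaches from about 0.4 to 0.825 m from the base axis. Payload 7 kg.
Tool frame: the origin (TCP) lies at the very end of the fingers, on their centre line; the grasp point (between the pads) lies 19 mm behind it; x points along the fingers, z is the direction in which the jaws open and shut, and the axes are right-handed (so a half turn about x gives the same grasp; the last joint's range is limited). The gripper opens to 88 mm and grips with 3 to 60 N. Pads are 19 mm wide; open, the fingers measure 130 mm over their backs; the gripper's body (78 mm by 193 mm) begins 47 mm behind the grasp point.
Start: joints at [-52.649, 20.546, 0.682, 0, -70.136, -16.507], TCP at [0.24, -0.631, 0.227] pointing down, gripper open.
Joint ranges: [-176.03, 176.03], [-82.01, 121.73], [-58.28, 71.71], [-173.87, 95.51], [-174.79, -0.11], [-173.66, 173.66]. Speed limits (degrees/s): [136.94, 136.94, 172.46, 180, 180, 180].

## Interface

Orientations are given as [roll, pitch, yaw] about the fixed x, y, z axes, in that order (R = Rz(yaw) Ry(pitch) Rx(roll)).
In Python, from plant import * gives the robot as it stands.
- The arm moves only by the tool arm_command, never from a script. Its argument "commands" is one flat list of numbers, 5 for each row, row after row: the shift along the tool's x, y, z in mm, then the turn about the tool's x in degrees, then the opening in per cent of the stroke, from 0 (shut) to 100 (fully open). A call has 1 to 5 rows; each row shifts and turns the pose as measured when the row begins, along the tool's axes as they then stand; what a row does not reach is not made up. A row lasts 1/8 s, in which the tool goes at most 62.5 mm and 10.7 degrees, less where a joint would pass 70% of its speed; a pose out of reach is approached as far as the arm can. A call is refused whole if a number of a shift passes 62.5 or a number of a turn 10.7, either way. A call with a gripper value outside its range is refused whole. The fingers move at their own pace and stop on an object; the grip force is fixed at half the most. Time passes only in rows, so rows that do not move let the fingers close. It gives the time, the measured TCP pose, the force and the opening at its end, in the units of the state.
- get_obs(): the state, without advancing time (a new reading comes with each control period).
- snapshot(name): name is "scene" or "side" or "wrist"; returns a dict with "frame" (480x640x3 uint8, blue, green, red), "fov_y" (degrees; the focal length in pixels is half the picture's height over the tangent of half this angle, whatever the lens; pixels are square), "cx", "cy" (the principal point, pixels), "dist" ([k1, k2, p1, p2, k3] as OpenCV has them; the pictures are not rectified), "world_to_cam" (4x4, takes a point from world to camera coordinates). Camera axes: x right, y up, looking along -z (the intrinsics and any distortion apply to the point x, -y, -z); pixel columns grow to the right and rows downward; lengths in m; the calibration is good to about 2 mm. A picture is of the moment at which its call begins. There is no depth.
- close_job(): hands the job in, once; it reports no verdict.
The state is a dict: "clock": time; "joint_pos": joint angles; "qvel": joint speeds; "tau": joint torques, N m; "tool_pos": TCP position; "orientation": TCP orientation; "force": force on the tool from outside, world axes, zero at the start; "moment": the same for the moment, N m; "opening": finger opening in m.
Only numpy, scipy, OpenCV 4.12 (cv2) and the standard library are available. Lean on these libraries where they do the work, as an engineer would, in place of code of your own. Each camera call takes 0.05 s, during which the arm holds its last target. There are 200 camera calls.

## Task

Get the drip stand ready to brew: stand the steel cup upright on the middle of the cork mat, and bring the dripper over it by pulling the arm's spring plunger, swinging the arm round to the hole for that place and letting the pin snap fully home. Leave the two upturned glasses and the measure where they stand, and let go of everything.

Things in the scene. Friction and masses are not known exactly. Their poses are not given: they have to be found in the camera images.
- stand: Drip stand, fixed on the bar: dark round steel base 410 mm across, 16 mm high, with an upright column 28 mm thick. Origin: on the column's axis at bar level, z up; the base's middle lies 100 mm from it along -x (its front). Four ringed places lie 190 mm from the axis at u = -57, -19, 19, 57 degrees; u turns from the stand's -x axis, positive counter-clockwise seen from above.
- flange (a point): Point on the column's axis at the top (196 mm up) of a fixed bevelled flange, a cone with its edge 80 mm from the axis, 167 mm up. It has four holes for the plunger's pin, one for each ringed place, in the same directions u. The arm is parked over the place at u = -57 degrees, which is empty; of the other three places one has the cork mat and two an upturned glass.
- tray (a point): Middle of the round tray that caps the column: 136 mm across, underside 290 mm and rim 304 mm above the bar, coasters on it to 314 mm. It overhangs the flange, so the plunger's knob must be reached with a tool that leans outward with the knob, not straight down.
- dripper_arm (a joint): Angle of the swing arm about the column, rad, positive counter-clockwise seen from above: 0 in the parking hole, then 0.663, 1.326, 1.990 in the others (arm direction u = value - 0.995). Play in a hole about 0.03 either way, stops just outside the end holes, light friction (under 0.15 N m). The arm runs from the column over the flange and, 174 mm up, out to the dripper; it carries the plunger.
- plunger (a joint): How far the plunger is pulled out, m: 0 = pin fully home in a hole. The pin (8 mm thick, round end) is clear of the holes from 0.008 on, and rides on the flange at 0.008 if let go between holes, until it drops in the next. End of travel 0.015. The spring pushes in with 5 N at 0, 11 N at 0.015.
- knob (a point): Middle of the plunger's black pull knob, a cylinder 23 mm across and 26 mm long. Its z axis is the plunger's and points along the pull: upward, leaning 30 degrees away from the column in the arm's direction; its y is tangential. Pin home: 83 mm from the column's axis, 223 mm above the bar. Below the knob a barrel 16 mm thick runs 25 mm down to the arm.
- dripper_outlet (a point): Middle of the lower opening of the white ceramic dripper cone at the arm's end, 190 mm from the column's axis, 128 mm above the bar. The cone is 29 mm across there and widens to 104 mm at its rim, 205 mm above the bar.
- mat_top (a point): Middle of the upper face of the round cork mat, 84 mm across, 3 mm thick, fixed on the place of the base that is free for the cup; face 19 mm above the bar.
- cup_mid (a point): Middle (half-way up, on the axis) of the loose open steel cup: 65 mm across at the rim, 55 mm at the foot, 57 mm high, 0.11 kg; z is its axis. It stands upright on the bar, left or right of the stand.
- glass_a_mid (a point): Middle (half-way up) of an upturned glass, 78 mm across, 92 mm high, standing loose on the stand's base, top 108 mm above the bar.
- glass_b_mid (a point): Middle (half-way up) of the other upturned glass, same size, also on the stand's base.
- measure_mid (a point): Middle (half-way up) of the loose steel double measure, waisted, 43 mm across, 73 mm high, standing on the bar on the other side of the stand from the cup.

How it is judged:
By the outcome, as a careful person would: the job done as asked, in the order asked, and still so for the second after the job is handed in, with the robot touching nothing.
It also fails if it takes over 67 s, if anything falls off the work surface, if the arm or the gripper's body presses on something with over 40 N, if the wrist force passes 120 N, or if a joint passes its speed limit or range.

## Working session

There is one attempt and no reset: what is moved stays moved. The work goes in short steps, Python scripts to look and compute and a tool call to move; the robot and the scene stay as the last step left them, time stands still between calls to the robot, and variables do not carry over. Pictures are saved under pics/ and viewed, about 8 in all and at most 12, crops included, and the job is handed in when it is done.

Besides the shell and the picture viewer there is one more tool, called after "Emit:" by a JSON object that holds its "method" and its "body", one argument or row to a line. arm_command: Moves the arm, as the interface text tells. Its arguments: {"type":"object","properties":{"commands":{"type":"array"}},"required":["commands"]}

```bash
mkdir -p pics; ls; python3 - <<'E'
from plant import *
import cv2
print(get_obs())
for n in ["scene","side"]:
    s=snapshot(n); cv2.imwrite(f"pics/{n}0.png",s["frame"]); print(n,s["fov_y"],s["cx"],s["cy"],s["dist"],s["world_to_cam"])
E
```

```text
pics
{'clock': 0.0, 'joint_pos': array([-5.26487432e+01,  2.05912494e+01,  6.33358886e-01, -2.02916975e-02,
       -7.01372785e+01, -1.65075825e+01]), 'qvel': array([-0.06724397, -0.07801219, -0.03152888,  0.02545034, -0.00664512,
       -0.07046402]), 'tau': array([-3.16033482e-03, -5.82722425e+01,  2.93044192e+01,  6.99734151e+00,
        6.67826651e-03, -1.71478664e-04]), 'tool_pos': array([ 0.23997825, -0.63036157,  0.22562111]), 'orientation': array([  5.17506435,  89.90293738, 116.01182837]), 'force': array([-0.37767535, -0.33361734,  0.1128681 ]), 'moment': array([ 0.03791094, -0.01841554, -0.01816515]), 'opening': 0.087978997597577}
scene 45.07740127952449 317.86987232550257 227.94267080141222 [-0.01565166  0.          0.          0.          0.        ] [[-0.59187321 -0.80600999  0.00583018  0.33961128]
 [ 0.47459916 -0.34264536  0.81077111 -0.44386386]
 [-0.65149193  0.4826407   0.58533427 -1.01241716]
 [ 0.          0.          0.          1.        ]]
side 49.08055611585776 319.7075744329555 240.86348641049645 [-0.09246868  0.          0.          0.          0.        ] [[ 4.34188470e-01  9.00822051e-01 -7.13025727e-05 -2.45827020e-01]
 [-5.94783778e-01  2.86740103e-01  7.51007571e-01  1.89042792e-01]
 [ 6.76544625e-01 -3.26036419e-01  6.60293589e-01 -1.97387430e+00]
 [ 0.00000000e+00  0.00000000e+00  0.00000000e+00  1.00000000e+00]]
```

View pics/scene0.png

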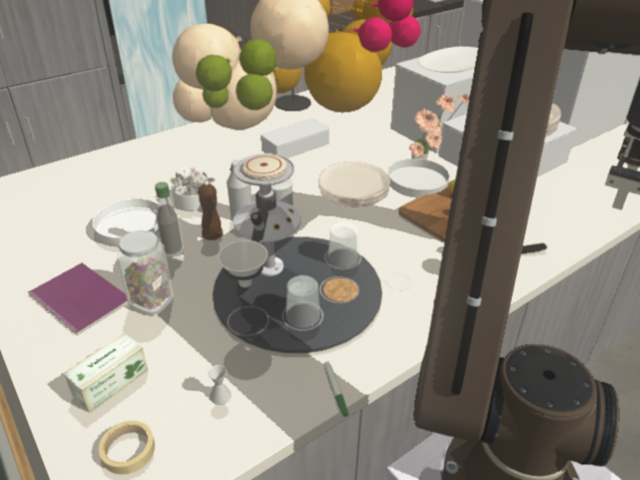

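View pics/side0.png

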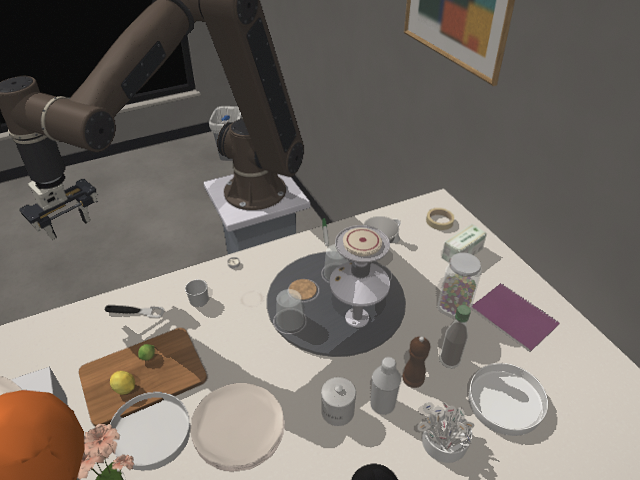

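```bash
cat > h.py <<'E'
from plant import *
import cv2, numpy as np
from scipy.spatial.transform import Rotation as Ro
def cam(s):
    f=s["frame"].shape[0]/2/np.tan(np.radians(s["fov_y"]/2))
    return np.array([[f,0,s["cx"]],[0,f,s["cy"]],[0,0,1]]),np.array(s["dist"],float),np.array(s["world_to_cam"])
D=np.diag([1,-1,-1.])
def ray(s,uv):
    K,d,W=cam(s)
    p=cv2.undistortPoints(np.float64(uv).reshape(-1,1,2),K,d)[:,0]
    v=np.c_[p,np.ones(len(p))]@D@W[:3,:3]
    return -W[:3,:3].T@W[:3,3],v/np.linalg.norm(v,axis=1)[:,None]
def cast(s,uv,z):
    o,v=ray(s,uv); return o+v*((z-o[2])/v[:,2])[:,None]
def proj(s,P):
    K,d,W=cam(s); R=D@W[:3,:3]; t=D@W[:3,3]
    return cv2.projectPoints(np.float64(P).reshape(-1,1,3),cv2.Rodrigues(R)[0],t,K,d)[0][:,0]
def tri(pairs):
    A=np.zeros((3,3));b=np.zeros(3)
    for s,uv in pairs:
        o,v=ray(s,[uv]);M=np.eye(3)-np.outer(v[0],v[0]);A+=M;b+=M@o
    return np.linalg.solve(A,b)
def blob(m):
    n,l,st,c=cv2.connectedComponentsWithStats(np.uint8(m)); i=1+np.argmax(st[1:,4]); return l==i
def circ(s,m,z):
    c=max(cv2.findContours(np.uint8(m),cv2.RETR_EXTERNAL,cv2.CHAIN_APPROX_NONE)[0],key=len)
    P=cast(s,cv2.convexHull(c).reshape(-1,2),z)[:,:2]
    (x,y),r=cv2.minEnclosingCircle(np.float32(P*1000)); return x/1000,y/1000,r/1000
E
python3 - <<'E'
from h import *
S={n:snapshot(n) for n in ["scene","side"]}
box={"scene":((318,270,366,310),(240,148,300,186),(190,130,380,360)),"side":((280,270,325,308),(330,222,395,262),(180,200,420,360))}
crops=[]
for n,s in S.items():
    hsv=cv2.cvtColor(s["frame"],cv2.COLOR_BGR2HSV)
    for k,(nm,z) in enumerate([("mat",.019),("coaster",.314)]):
        a,b,c,d=box[n][k]; M=np.zeros((480,640),bool); sub=hsv[b:d,a:c]
        M[b:d,a:c]=(sub[...,1]>90)&(sub[...,2]>90) if k==0 else (sub[...,1]>45)&(sub[...,2]>60)
        M=blob(M); print(n,nm,M.sum(),circ(s,M,z))
    o,_=ray(s,[[320,240]]);print("cam",o)
    a,b,c,d=box[n][2]; crops.append(cv2.resize(s["frame"][b:d,a:c],None,fx=2.4 if n=="scene" else 1.4,fy=2.4 if n=="scene" else 1.4,interpolation=cv2.INTER_CUBIC))
h=max(c.shape[0] for c in crops)
im=np.hstack([cv2.copyMakeBorder(c,0,h-c.shape[0],0,0,0) for c in crops]);print(im.shape);cv2.imwrite("pics/crop.png",im)
E
```

```text
scene mat 618 (0.555736572265625, -0.05240791320800781, 0.04146672058105469)
scene coaster 736 (0.7166614379882813, 0.04321678924560547, 0.0531280517578125)
cam [-0.24791739  0.61027592  0.95049447]
side mat 329 (0.5564464721679687, -0.05324895095825195, 0.04015291976928711)
side coaster 537 (0.7304654541015625, 0.034048576354980466, 0.0478011589050293)
cam [ 1.55458889 -0.47631466  1.16134645]
(552, 792, 3)
```

View pics/crop.png

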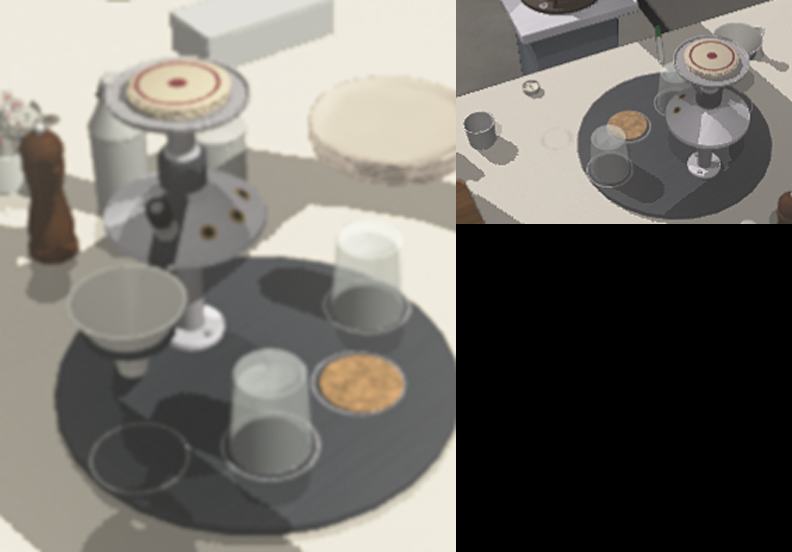

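```bash
python3 - <<'E'
from h import *
S={n:snapshot(n) for n in ["scene","side"]}
uv={}
for n,(a,b,c,d) in {"scene":(254,158,275,172),"side":(352,230,374,250)}.items():
    f=S[n]["frame"][b:d,a:c].astype(float); w=np.clip(f[...,2]-f[...,1]-40,0,None)
    # keep central dot: nearest comp to centre
    nn,l,st,cc=cv2.connectedComponentsWithStats(np.uint8(w>0)); print(n,[(st[i,4],(cc[i]+[a,b]).round(1)) for i in range(1,nn)])
s=S["side"]
print("cup side mid",cast(s,[[197,293]],.0285),"rim",cast(s,[[197,287]],.057))
print("measure",cast(S["scene"],[[220,385]],.036))
im=cv2.resize(s["frame"][270:315,170:225],None,fx=6,fy=6,interpolation=cv2.INTER_CUBIC)
w=snapshot("wrist"); print(w["world_to_cam"],w["fov_y"],w["cx"],w["cy"],w["dist"])
print(Ro.from_euler("xyz",get_obs()["orientation"],degrees=True).as_matrix().round(3))
W=w["frame"]; W[:270,:330]=im; cv2.imwrite("pics/w0.png",W)
E
```

```text
scene [(np.int32(17), array([263.6, 164.1]))]
side [(np.int32(3), array([353. , 231.3])), (np.int32(1), array([357., 230.])), (np.int32(1), array([366., 230.])), (np.int32(1), array([372., 232.])), (np.int32(21), array([362.4, 239.4])), (np.int32(3), array([354. , 247.7])), (np.int32(2), array([373. , 247.5])), (np.int32(2), array([357.5, 249. ])), (np.int32(2), array([370.5, 248.5]))]
cup side mid [[ 0.44647584 -0.34401317  0.0285    ]] rim [[ 0.45114542 -0.34073035  0.057     ]]
measure [[0.45786526 0.32374453 0.036     ]]
[[-3.55200041e-01  9.34790296e-01  1.80678102e-04  6.74794898e-01]
 [-8.91469699e-01 -3.38680983e-01 -3.00960075e-01  3.78614025e-02]
 [-2.81273365e-01 -1.07062100e-01  9.53636724e-01 -3.91730071e-01]
 [ 0.00000000e+00  0.00000000e+00  0.00000000e+00  1.00000000e+00]] 63.6310463523948 318.7124587549135 243.6466562176581 [0.0079132 0.        0.        0.        0.       ]
[[-0.    -0.935 -0.356]
 [ 0.    -0.356  0.935]
 [-1.     0.     0.   ]]
```

View pics/w0.png

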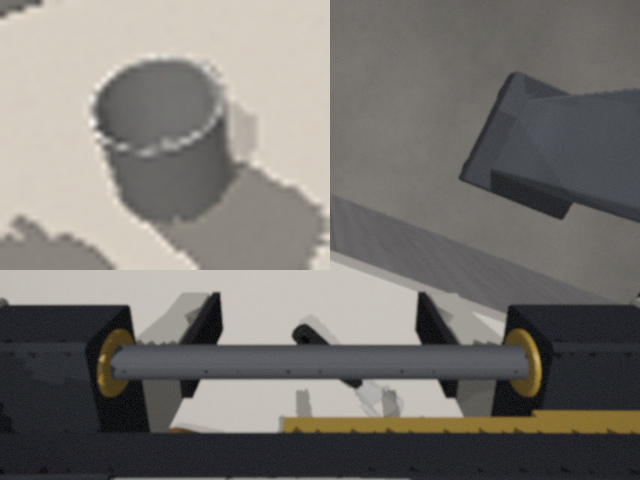

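```bash
cat >> h.py <<'E'
def todo(p,o=None):
    o=o or get_obs(); R=Ro.from_euler("xyz",o["orientation"],degrees=True).as_matrix()
    return ((np.array(p)-o["tool_pos"])@R*1000).round(1)
def brief():
    o=get_obs(); R=Ro.from_euler("xyz",o["orientation"],degrees=True).as_matrix()
    print("t",round(o["clock"],2),"p",o["tool_pos"].round(4),"x",R[:,0].round(3),"zaz",np.degrees(np.arctan2(R[1,2],R[0,2])).round(1),"q",o["joint_pos"].round(1),"F",o["force"].round(1),"open",round(o["opening"]*1000,1)); return o,R
E
python3 - <<'E'
from h import *
S={n:snapshot(n) for n in ["scene","side"]}
A=tri([(S["scene"],(263.6,164.1)),(S["side"],(362.4,239.4))]);print("axis",A)
s=S["side"]
print("cup",cast(s,[[196.3,287.3]],.057),"knife",cast(s,[[162,312],[108,308],[140,307]],.005))
M=np.array([.556,-.053]); d=M-A[:2]; print(np.linalg.norm(d),np.degrees(np.arctan2(d[1],d[0])))
print(todo([.45,-.341,.2]))
E
```

```text
axis [0.72658594 0.03920576 0.31351635]
cup [[ 0.45143662 -0.34291947  0.057     ]] knife [[ 0.45299042 -0.45544153  0.005     ]
 [ 0.36876737 -0.59889567  0.005     ]
 [ 0.40570234 -0.51057064  0.005     ]]
0.1939109699798977 -151.60772327745545
[  26.5 -299.2  196.1]
```

Emit:
{"method": "arm_command", "body": {
  "commands": [0,-50,33,0,100,0,-50,33,0,100,0,-50,33,0,100,0,-50,33,0,100,0,-50,33,0,100]
}}

```text
clock: 1.08
tool_pos: [0.4177, -0.3846, 0.2256]
orientation: [153.8, 90.0, -95.8]
force: [0.8, -0.7, 0.0]
opening: 0.0876
```

Emit:
{"method": "arm_command", "body": {
  "commands": [0,-30,20,10.3,100,10,-10,15,10.3,100,10,0,0,10.3,100,10,0,0,10.3,100,10,0,0,10.3,100]
}}

```text
clock: 1.7
tool_pos: [0.4508, -0.3331, 0.1869]
orientation: [-77.4, 89.7, -19.6]
force: [0.7, 0.1, -0.4]
opening: 0.0876
```

Emit:
{"method": "arm_command", "body": {
  "commands": [10,0,0,10.3,100,10,0,0,10.3,100,10,0,0,10.3,100,0,0,0,0,100]
}}

```text
clock: 2.2
tool_pos: [0.4507, -0.3329, 0.1559]
orientation: [-44.4, 89.7, -18.4]
force: [0.1, -0.4, -0.6]
opening: 0.0873
```

```bash
python3 - <<'E'
from h import *
brief(); print(todo([.451,-.343,.065]))
w=snapshot("wrist"); cv2.imwrite("pics/w1.png",w["frame"]); print(w["world_to_cam"][2])
print(proj(w,[[.451,-.343,.057],[.451,-.343,0]]))
E
```

```text
t 2.2 p [ 0.4507 -0.3329  0.1559] x [ 0.005 -0.002 -1.   ] zaz 25.9 q [ -16.4   13.   -19.9    0.   -56.9 -137.7] F [ 0.1 -0.4 -0.6] open 87.3
[90.9 -8.9 -4.5]
[-0.13608877  0.27238659  0.9525153  -0.17236477]
[[312.86055682 256.52834677]
 [313.57695957 233.87028519]]
```

View pics/w1.png

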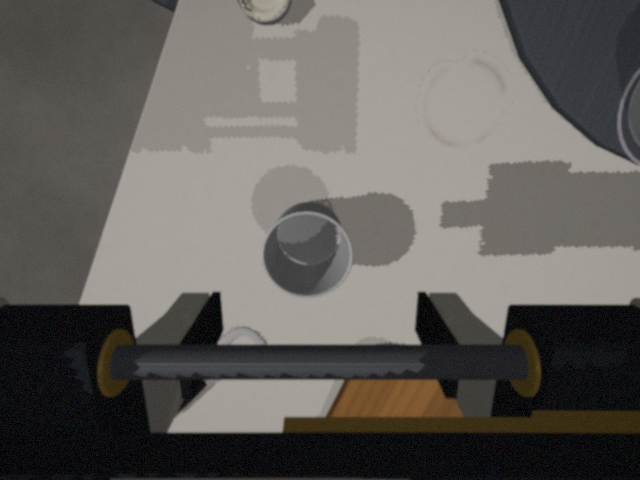

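```bash
python3 - <<'E'
from h import *
w=snapshot("wrist")
c=cast(w,[[307.5,254]],.057)[0]; print(c, todo([c[0],c[1],.026]))
E
```

```text
[ 0.44730119 -0.34337025  0.057     ] [130.8  -6.8  -8.7]
```

Emit:
{"method": "arm_command", "body": {
  "commands": [30,-6,-8,3,100,50,-1,0,0,100,45,0,0,0,100,5,0,0,0,100,0,0,0,0,0]
}}

```text
clock: 2.92
tool_pos: [0.4526, -0.3458, 0.0295]
orientation: [-48.2, 89.1, -24.2]
force: [0.4, -0.1, -0.2]
opening: 0.0824
```

Emit:
{"method": "arm_command", "body": {
  "commands": [0,0,0,0,0,0,0,0,0,0,0,0,0,0,0,0,0,0,0,0]
}}

```text
clock: 3.42
tool_pos: [0.4552, -0.3467, 0.0344]
orientation: [-47.3, 88.6, -23.2]
force: [0.0, -0.3, 0.4]
opening: 0.0623
```

```bash
python3 - <<'E'
from h import *
brief()
w=snapshot("wrist"); cv2.imwrite("pics/w2.png",w["frame"])
E
```

```text
t 3.42 p [ 0.4552 -0.3467  0.0344] x [ 0.022 -0.009 -1.   ] zaz 24.1 q [ -17.6   21.6  -26.8    0.2  -40.3 -138.4] F [ 0.  -0.3  0.4] open 62.3
```

Emit:
{"method": "arm_command", "body": {
  "commands": [0,0,0,0,0,-20,0,0,0,0,-40,0,0,0,0,-50,0,0,0,0]
}}

```text
clock: 3.98
tool_pos: [0.4498, -0.3444, 0.1422]
orientation: [-48.3, 89.2, -24.2]
force: [2.0, -1.2, -1.2]
opening: 0.0629
```

```bash
python3 - <<'E'
from h import *
brief(); print(todo([.557,-.0535,.14]))
w=snapshot("wrist"); cv2.imwrite("pics/w2.png",w["frame"])
E
```

```text
t 3.98 p [ 0.4498 -0.3444  0.1422] x [ 0.012 -0.005 -1.   ] zaz 24.1 q [-1.760e+01  1.400e+01 -2.050e+01  1.000e-01 -5.470e+01 -1.384e+02] F [ 2.  -1.2 -1.2] open 62.9
[  1.9 221.8 216.6]
```

View pics/w2.png

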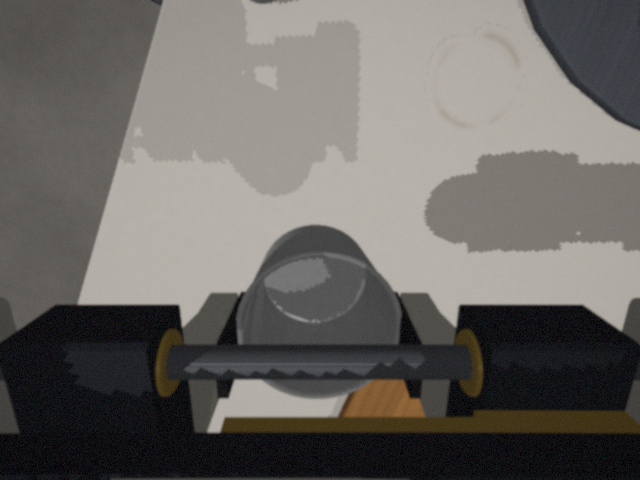

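Emit:
{"method": "arm_command", "body": {
  "commands": [-10,40,39,0,0,-10,40,39,0,0,0,40,39,0,0,0,40,39,0,0,0,35,35,0,0]
}}

```text
clock: 4.65
tool_pos: [0.5501, -0.0862, 0.1722]
orientation: [-46.7, 88.3, -22.9]
force: [0.3, 0.2, -1.2]
opening: 0.063
```

```bash
python3 - <<'E'
from h import *
brief(); print(todo([.557,-.0535,.10]))
E
```

```text
t 4.65 p [ 0.5501 -0.0862  0.1722] x [ 0.027 -0.011 -1.   ] zaz 23.8 q [  11.9   10.9  -20.6    1.1  -57.1 -168.8] F [ 0.3  0.2 -1.2] open 63.0
[72.  28.7 18.1]
```

Emit:
{"method": "arm_command", "body": {
  "commands": [20,26,15,-6,0,20,4,3,0,0,20,0,0,0,0,0,0,0,0,0]
}}

```text
clock: 5.15
tool_pos: [0.557, -0.0465, 0.1099]
orientation: [-51.5, 88.3, -21.1]
force: [-0.1, -0.6, -0.5]
opening: 0.0626
```

```bash
python3 - <<'E'
from h import *
o,R=brief(); print(todo([.557,-.0535,.055]))
s=snapshot("scene"); cv2.imwrite("pics/s1.png",s["frame"][180:380,160:420])
E
```

```text
t 5.15 p [ 0.557  -0.0465  0.1099] x [ 0.028 -0.011 -1.   ] zaz 30.4 q [  16.    14.8  -24.9    1.4  -48.9 -166.6] F [-0.1 -0.6 -0.5] open 62.6
[55.  -4.8 -4.6]
```

Emit:
{"method": "arm_command", "body": {
  "commands": [25,-5,-5,0,0,20,0,0,0,0,5,0,0,0,0]
}}

```text
clock: 5.58
tool_pos: [0.5604, -0.0543, 0.0638]
orientation: [-45.7, 87.8, -15.4]
force: [-0.3, 0.4, -0.2]
opening: 0.0633
```

```bash
python3 - <<'E'
from h import *
o,R=brief(); print(todo([.557,-.0535,.055]))
s=snapshot("scene"); d=snapshot("side")
im=np.hstack([cv2.resize(s["frame"][200:350,210:400],(418,330)),cv2.resize(d["frame"][220:360,240:410],(382,330))]); cv2.imwrite("pics/s1.png",im)
E
```

```text
t 5.58 p [ 0.5604 -0.0543  0.0638] x [ 0.036 -0.01  -0.999] zaz 30.4 q [  15.2   18.2  -27.7    1.6  -42.3 -166. ] F [-0.3  0.4 -0.2] open 63.3
[ 8.7  2.6 -2.8]
```

View pics/s1.png

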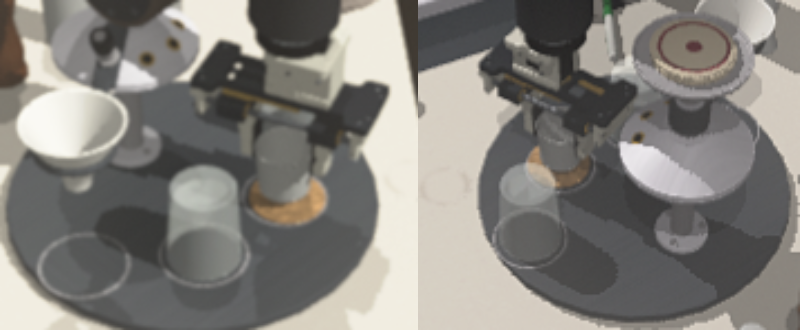

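Emit:
{"method": "arm_command", "body": {
  "commands": [6,2,-3,0,0,3,0,0,0,0]
}}

```text
clock: 5.92
tool_pos: [0.5584, -0.0538, 0.0566]
orientation: [-43.4, 87.7, -13.1]
force: [-0.1, -0.3, -1.1]
opening: 0.0626
```

```bash
python3 - <<'E'
from h import *
o,R=brief(); print(todo([.557,-.0535,.055]))
E
```

```text
t 5.92 p [ 0.5584 -0.0538  0.0566] x [ 0.04  -0.009 -0.999] zaz 30.4 q [  15.3   18.5  -28.5    1.7  -41.  -166.2] F [-0.1 -0.3 -1.1] open 62.6
[ 1.6  1.  -1.1]
```

Emit:
{"method": "arm_command", "body": {
  "commands": [4,0,-1,0,0,2,0,0,0,0]
}}

```text
clock: 6.18
tool_pos: [0.5579, -0.0547, 0.0513]
orientation: [-44.2, 87.6, -13.8]
force: [-4.6, -4.2, 13.6]
opening: 0.0627
```

```bash
python3 - <<'E'
from h import *
o,R=brief(); print(todo([.557,-.0535,.055]))
E
```

```text
t 6.17 p [ 0.5579 -0.0547  0.0513] x [ 0.04  -0.01  -0.999] zaz 30.4 q [  15.2   18.8  -28.9    1.8  -40.2 -166.2] F [-4.6 -4.2 13.6] open 62.7
[-3.8  1.4 -0.1]
```

Emit:
{"method": "arm_command", "body": {
  "commands": [-1,0,0,0,100,0,0,0,0,100,0,0,0,0,100,-20,0,0,0,100]
}}

```text
clock: 6.68
tool_pos: [0.5565, -0.0546, 0.0714]
orientation: [-45.3, 87.7, -15.0]
force: [0.1, 0.1, 0.7]
opening: 0.0875
```

Emit:
{"method": "arm_command", "body": {
  "commands": [-50,0,0,0,100,-50,0,0,0,100,-50,0,0,0,100]
}}

```text
clock: 7.05
tool_pos: [0.5489, -0.0531, 0.2224]
orientation: [-50.3, 88.1, -19.9]
force: [1.4, 0.5, -0.4]
opening: 0.0876
```

```bash
python3 - <<'E'
from h import *
o,R=brief()
w=snapshot("wrist"); cv2.imwrite("pics/w3.png",w["frame"])
E
```

```text
t 7.05 p [ 0.5489 -0.0531  0.2224] x [ 0.032 -0.011 -0.999] zaz 30.4 q [  15.6    7.9  -17.4    1.3  -63.1 -165.8] F [ 1.4  0.5 -0.4] open 87.6
```

View pics/w3.png

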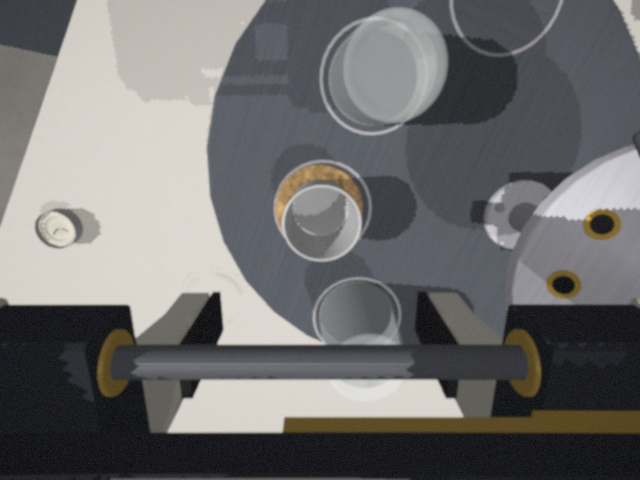

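```bash
python3 - <<'E'
from h import *
w=snapshot("wrist"); f=w["frame"]
print("rim",cast(w,[[321,222]],.076))
hsv=cv2.cvtColor(f,cv2.COLOR_BGR2HSV); M=np.zeros((480,640),bool); M[150:270,260:385]=((hsv[...,1]>70)&(hsv[...,2]>80)&(hsv[...,0]<25))[150:270,260:385]
M=blob(M); print(M.sum(),circ(w,M,.019), np.where(M.any(0))[0][[0,-1]],np.where(M.any(1))[0][[0,-1]])
print("holes",cast(w,[[602,224],[563,284]],.18), "column foot",cast(w,[[520,213]],.016))
E
```

```text
rim [[ 0.55891348 -0.05246753  0.076     ]]
1514 (0.5534019165039062, -0.05269446182250977, 0.04148707962036133) [271 356] [160 220]
holes [[0.678859   0.04982449 0.18      ]
 [0.68520958 0.01047455 0.18      ]] column foot [[0.73763298 0.04118741 0.016     ]]
```

```bash
python3 - <<'E'
from h import *
t=np.linspace(0,2*np.pi,60); C=np.c_[np.cos(t),np.sin(t),0*t]
ims=[]
for n in ["scene","side"]:
    s=snapshot(n); c0=proj(s,[[.556,-.053,.04]])[0].astype(int); x,y=c0-[33,36]; k=6
    im=cv2.resize(s["frame"][y:y+72,x:x+66],None,fx=k,fy=k,interpolation=cv2.INTER_CUBIC)
    for c,r,col in [((.559,-.0525,.076),.0325,(0,0,255)),((.559,-.0525,.019),.0275,(255,0,255)),((.556,-.053,.019),.042,(0,255,0))]:
        P=(proj(s,C*r+c)-[x,y]+.5)*k-.5; cv2.polylines(im,[np.int32(P)],True,col,1)
    ims.append(im)
cv2.imwrite("pics/chk.png",np.hstack(ims))
E
```

```text
(no output)
```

View pics/chk.png

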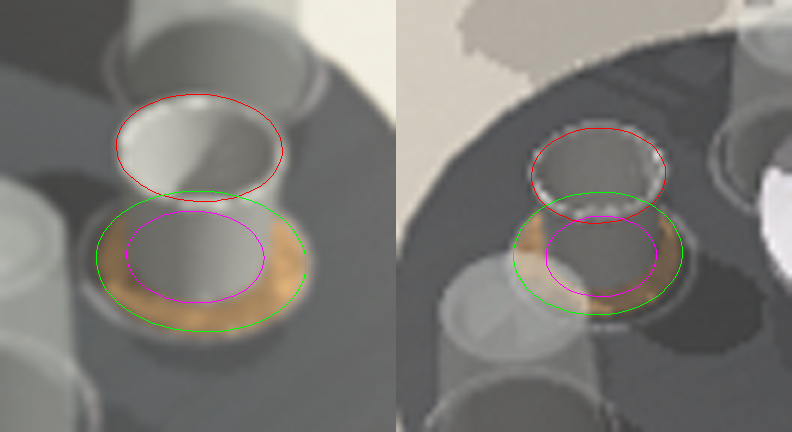

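```bash
python3 - <<'E'
from h import *
from scipy.optimize import least_squares
d=snapshot("side"); s=snapshot("scene")
print("board",cast(d,[[80,375],[190,335],[205,375],[95,420]],.02).round(2).tolist())
print("plates",cast(d,[[150,430],[237,425]],.03).round(2).tolist(),"box",cast(d,[[45,372]],.1).round(2).tolist())
print("scene box base",cast(s,[[395,125],[450,165],[400,190],[350,180]],.0).round(2).tolist())
Q=np.radians([[20.59,.63,-70.14],[13,-19.9,-56.9],[21.6,-26.8,-40.3],[7.9,-17.4,-63.1],[14.8,-24.9,-48.9],[14.,-20.5,-54.7]])
P=np.array([[.23998,-.63036,.22562],[.4507,-.3329,.1559],[.4552,-.3467,.0344],[.5489,-.0531,.2224],[.557,-.0465,.1099],[.4498,-.3444,.1422]])
q1=np.radians([-52.65,-16.4,-17.6,15.6,16.0,-17.6])
r=P[:,0]*np.cos(q1)+P[:,1]*np.sin(q1); l=-P[:,0]*np.sin(q1)+P[:,1]*np.cos(q1); print("lat",l)
def fk(v,Q):
    r0,h,L1,L2,e,L3=v; f=Q[:,0]-Q[:,1]; p=f-Q[:,2]
    return np.c_[r0+L1*np.sin(Q[:,0])+L2*np.cos(f)+e*np.sin(f)+L3*np.cos(p),h+L1*np.cos(Q[:,0])-L2*np.sin(f)+e*np.cos(f)-L3*np.sin(p)]
g=least_squares(lambda v:np.r_[(fk(v,Q)-np.c_[r,P[:,2]]).ravel()*1e3,(v-[0,.3,.45,.4,0.05,.25])*3],[0,.3,.45,.4,0.05,.25])
print(g.x.round(4),(fk(g.x,Q)-np.c_[r,P[:,2]]).round(4).tolist())
E
```

```text
board [[0.59, -0.7, 0.02], [0.58, -0.4, 0.02], [0.73, -0.4, 0.02], [0.74, -0.69, 0.02]]
plates [[0.83, -0.57, 0.03], [0.9, -0.38, 0.03]] box [[0.61, -0.77, 0.1]]
scene box base [[1.17, -0.8, 0.0], [0.84, -0.74, 0.0], [0.82, -0.5, 0.0], [0.96, -0.41, 0.0]]
lat [-0.19165754 -0.19210433 -0.19283243 -0.19875402 -0.19822868 -0.19227289]
[-0.001   0.2973  0.6055  0.4643 -0.002   0.4768] [[0.0002, 0.0014], [-0.0007, 0.0007], [0.0008, 0.0007], [0.0001, -0.0022], [-0.0013, -0.0019], [0.0008, 0.0013]]
```

Emit:
{"method": "arm_command", "body": {
  "commands": [-20,-41,-41,0,100,-20,-41,-41,0,100,-20,-41,-41,0,100,-20,-41,-41,0,100,-20,-41,-41,0,100]
}}

```text
clock: 7.98
tool_pos: [0.4699, -0.3362, 0.3146]
orientation: [-63.6, 89.0, -32.8]
force: [1.4, -0.3, 0.4]
opening: 0.0878
```

Emit:
{"method": "arm_command", "body": {
  "commands": [-20,-41,-41,0,100,-20,-41,-41,0,100,-60,0,0,-10.5,100,-60,0,0,-10.5,100,-60,0,0,-10.5,100]
}}

```text
clock: 8.6
tool_pos: [0.4353, -0.4545, 0.5265]
orientation: [87.2, 89.7, 150.1]
force: [1.3, -1.0, -0.2]
opening: 0.0876
```

```bash
python3 - <<'E'
from h import *
brief()
E
```

```text
t 8.6 p [ 0.4353 -0.4545  0.5265] x [-0.005  0.003 -1.   ] zaz 62.8 q [ -28.5   14.9   30.5   -0.  -105.9  -88.7] F [ 1.3 -1.  -0.2] open 87.6
```

Emit:
{"method": "arm_command", "body": {
  "commands": [-60,0,0,-10.5,100,-60,0,0,-10.5,100,-60,0,0,-10.5,100]
}}

```text
clock: 8.98
tool_pos: [0.4293, -0.4491, 0.6908]
orientation: [112.6, 89.5, -152.7]
force: [50.6, 18.9, 125.9]
opening: 0.0877
```

```bash
python3 - <<'E'
from h import *
brief()
E
```

```text
t 8.97 p [ 0.4293 -0.4491  0.6908] x [-0.007 -0.004 -1.   ] zaz 94.7 q [ -28.1   26.4   71.7    0.6 -135.6  -56.9] F [ 50.6  18.9 125.9] open 87.7
```

Emit:
{"method": "arm_command", "body": {
  "commands": [0,0,0,0,100]
}}

```text
clock: 9.1
tool_pos: [0.4309, -0.4496, 0.6856]
orientation: [77.6, 88.9, 172.4]
force: [2.0, -1.0, -0.1]
opening: 0.0878
```

```bash
python3 - <<'E'
from h import *
brief(); print(get_obs()["qvel"].round(1), get_obs()["tau"].round(1))
E
```

```text
t 9.1 p [ 0.4309 -0.4496  0.6856] x [-0.019  0.003 -1.   ] zaz 94.8 q [ -28.    26.7   71.3    0.5 -135.7  -56.7] F [ 2.  -1.  -0.1] open 87.8
[-0.2  0.1  3.1  0.2  4.  -2.1] [ -0.8 -65.8  24.    6.5  -1.6   1.1]
```

Emit:
{"method": "arm_command", "body": {
  "commands": [-8,0,0,0,100,-8,0,0,0,100]
}}

```text
clock: 9.35
tool_pos: [0.4285, -0.446, 0.6915]
orientation: [98.6, 89.1, -166.6]
force: [-0.0, 0.5, -0.2]
opening: 0.0877
```

```bash
python3 - <<'E'
from h import *
brief()
E
```

```text
t 9.35 p [ 0.4285 -0.446   0.6915] x [-0.015 -0.004 -1.   ] zaz 94.7 q [ -27.7   26.4   71.7    0.8 -136.   -57. ] F [-0.   0.5 -0.2] open 87.7
```

Emit:
{"method": "arm_command", "body": {
  "commands": [-15,0,0,0,100,-15,0,0,0,100,-15,0,0,0,100]
}}

```text
clock: 9.72
tool_pos: [0.4148, -0.4316, 0.7127]
orientation: [177.7, 88.6, -87.6]
force: [0.1, 0.4, 0.5]
opening: 0.0875
```

```bash
python3 - <<'E'
from h import *
brief()
E
```

```text
t 9.72 p [ 0.4148 -0.4316  0.7127] x [ 0.001 -0.025 -1.   ] zaz 94.7 q [ -26.6   24.5   71.7    1.8 -136.5  -57.4] F [0.1 0.4 0.5] open 87.5
```

Emit:
{"method": "arm_command", "body": {
  "commands": [-33,-19,-12,0,100,-33,-19,-12,0,100]
}}

```text
clock: 9.98
tool_pos: [0.4274, -0.4239, 0.7246]
orientation: [-161.1, 85.9, -66.4]
force: [0.4, -0.6, -0.0]
opening: 0.0879
```

```bash
python3 - <<'E'
from h import *
brief()
E
```

```text
t 9.97 p [ 0.4274 -0.4239  0.7246] x [ 0.029 -0.066 -0.997] zaz 94.6 q [ -24.4   23.8   71.6    3.9 -134.7  -58.2] F [ 0.4 -0.6 -0. ] open 87.9
```

Emit:
{"method": "arm_command", "body": {
  "commands": [-40,-40,-3,0,100,-40,-40,-3,0,100,-40,-40,-3,0,100]
}}

```text
clock: 10.35
tool_pos: [0.4924, -0.3698, 0.7428]
orientation: [-152.9, 80.7, -58.3]
force: [0.3, 0.5, -0.1]
opening: 0.0874
```

```bash
python3 - <<'E'
from h import *
brief()
E
```

```text
t 10.35 p [ 0.4924 -0.3698  0.7428] x [ 0.085 -0.138 -0.987] zaz 94.3 q [ -14.8   23.4   71.6    8.5 -131.2  -64.6] F [ 0.3  0.5 -0.1] open 87.4
```

Emit:
{"method": "arm_command", "body": {
  "commands": [-33,-47,9,0,100,-33,-47,9,0,100,-33,-47,9,0,100]
}}

```text
clock: 10.72
tool_pos: [0.5722, -0.2851, 0.7538]
orientation: [-147.6, 75.8, -52.8]
force: [0.2, 0.4, -0.2]
opening: 0.0876
```

```bash
cat >> h.py <<'E'
def tl(d):
    o=get_obs(); R=Ro.from_euler("xyz",o["orientation"],degrees=True).as_matrix(); return (np.array(d)@R).round(1)
E
python3 - <<'E'
from h import *
brief(); print(tl([50,20,30]),tl([45,0,42]))
E
```

```text
t 10.72 p [ 0.5722 -0.2851  0.7538] x [ 0.148 -0.195 -0.969] zaz 93.9 q [  -2.7   24.1   71.6   13.7 -127.5  -73.2] F [ 0.2  0.4 -0.2] open 87.6
[-25.6 -55.2  10. ] [-34.1 -49.9 -11.7]
```

Emit:
{"method": "arm_command", "body": {
  "commands": [-19,-42,41,0,100,-19,-42,41,0,100,-19,-42,41,0,100]
}}

```text
clock: 11.1
tool_pos: [0.6493, -0.1323, 0.7483]
orientation: [-143.9, 73.1, -49.0]
force: [0.6, -0.4, -0.2]
opening: 0.0878
```

```bash
python3 - <<'E'
from h import *
brief(); print(tl([50,20,30]),tl([45,0,42]))
E
```

```text
t 11.1 p [ 0.6493 -0.1323  0.7483] x [ 0.19  -0.219 -0.957] zaz 93.7 q [  13.4   26.4   71.6   18.5 -125.8  -86.4] F [ 0.6 -0.4 -0.2] open 87.8
[-23.6 -56.2   9.3] [-31.6 -51.3 -12.7]
```

Emit:
{"method": "arm_command", "body": {
  "commands": [-32,-52,2,0,100,-32,-52,2,0,100,-32,-52,2,0,100,-32,-52,2,0,100]
}}

```text
clock: 11.6
tool_pos: [0.7241, -0.0628, 0.7593]
orientation: [-134.7, 64.6, -39.0]
force: [0.9, -0.3, 0.1]
opening: 0.0879
```

```bash
python3 - <<'E'
from h import *
brief(); print(tl([45,10,40]))
E
```

```text
t 11.6 p [ 0.7241 -0.0628  0.7593] x [ 0.333 -0.269 -0.904] zaz 92.8 q [  20.7   28.7   71.7   24.6 -117.2  -90.5] F [ 0.9 -0.3  0.1] open 87.9
[-23.9 -56.   -4.7]
```

Emit:
{"method": "arm_command", "body": {
  "commands": [-27,-52,16,0,100,-27,-52,16,0,100,-27,-52,16,0,100]
}}

```text
clock: 11.98
tool_pos: [0.7698, 0.0195, 0.7706]
orientation: [-129.6, 58.2, -33.5]
force: [-0.2, -0.3, 0.4]
opening: 0.0876
```

```bash
cat >> h.py <<'E'
A=np.array([.7245,.0388])
def knob(val,pull=0):
    a=np.radians(190-57+np.degrees(val)); e=np.array([np.cos(a),np.sin(a)])
    ax=np.r_[.5*e,.866]; return np.r_[A+.083*e,.223]+pull*ax, ax, np.array([-np.sin(a),np.cos(a),0])
def plan(val,pull=0,off=0.,d=.019):
    "tool-frame shift to put grasp point on knob; off = back-off along tool x; turn so jaw z is along the tangent"
    o=get_obs(); R=Ro.from_euler("xyz",o["orientation"],degrees=True).as_matrix()
    k,ax,t=knob(val,pull); tc=k+R[:,0]*(d-off)
    b=R.T@t; ang=np.degrees(np.arctan2(-b[1],b[2])); ang=(ang+90)%180-90
    print("val",val,"shift",((tc-o["tool_pos"])@R*1000).round(1),"turn",ang.round(1),"mismatch",np.degrees(np.arccos(-R[:,0]@ax)).round(1),"tcp",tc.round(3))
E
python3 - <<'E'
from h import *
brief(); plan(0); plan(0,off=.08); plan(.663)
s=snapshot("scene")
im=cv2.resize(s["frame"][190:260,220:310],None,fx=8,fy=8,interpolation=cv2.INTER_CUBIC)
k,ax,t=knob(0)
for p,c in [(k,(0,0,255)),(k+ax*.013,(0,255,0)),(k-ax*.038,(255,0,0)),(np.r_[A,.196],(0,255,255)),(np.r_[A+.190*(k[:2]-A)/.083,.205],(255,0,255))]:
    u=(proj(s,[p])[0]-[220,190]+.5)*8; cv2.circle(im,tuple(np.int32(u)),4,c,1)
cv2.imwrite("pics/k.png",im)
E
```

```text
t 11.97 p [0.7698 0.0195 0.7706] x [ 0.439 -0.29  -0.85 ] zaz 91.6 q [  27.7   30.7   71.7   29.7 -111.5  -95.7] F [-0.2 -0.3  0.4] open 87.6
val 0 shift [416.6 300.  261.7] turn 51.2 mismatch 7.2 tcp [0.676 0.094 0.207]
val 0 shift [336.6 300.  261.7] turn 51.2 mismatch 7.2 tcp [0.641 0.117 0.275]
val 0.663 shift [419.3 330.9 217.5] turn 18.4 mismatch 12.6 tcp [0.651 0.046 0.207]
```

View pics/k.png

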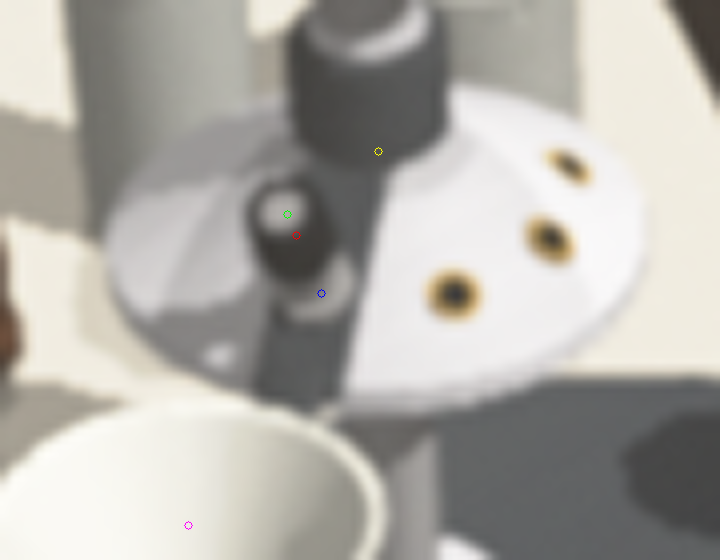

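Emit:
{"method": "arm_command", "body": {
  "commands": [15,28,24,0,100,21,38,33,0,100,21,38,33,0,100,21,38,33,0,100,21,38,33,0,100]
}}

```text
clock: 12.65
tool_pos: [0.6671, 0.1034, 0.5826]
orientation: [-129.0, 57.6, -33.0]
force: [0.6, 0.5, 0.7]
opening: 0.0875
```

```bash
python3 - <<'E'
from h import *
brief(); plan(0,off=.15)
E
```

```text
t 12.65 p [0.6671 0.1034 0.5826] x [ 0.449 -0.291 -0.845] zaz 91.4 q [  40.9    5.1    5.6   31.3  -81.9 -127. ] F [0.6 0.5 0.7] open 87.5
val 0 shift [174.2 149.5 117.5] turn 50.9 mismatch 7.6 tcp [0.609 0.138 0.334]
```

Emit:
{"method": "arm_command", "body": {
  "commands": [25,49,38,0,100,20,49,38,0,100,10,40,32,0,100,0,0,0,-10.5,100,0,0,0,-10.5,100]
}}

```text
clock: 13.28
tool_pos: [0.5657, 0.1636, 0.445]
orientation: [-149.8, 57.4, -32.2]
force: [0.4, -0.9, 0.7]
opening: 0.0877
```

Emit:
{"method": "arm_command", "body": {
  "commands": [0,0,0,-10.5,100,0,0,0,-10.5,100,0,0,0,-10.5,100,0,0,0,-10.5,100,0,0,0,-10.5,100]
}}

```text
clock: 13.9
tool_pos: [0.5667, 0.1639, 0.4486]
orientation: [157.4, 57.2, -31.1]
force: [-0.0, -0.9, 0.0]
opening: 0.0877
```

Emit:
{"method": "arm_command", "body": {
  "commands": [0,0,0,-10.5,100,0,0,0,-10.5,100,0,0,0,-10.5,100,0,0,0,-10.5,100,0,0,0,-10.5,100]
}}

```text
clock: 14.52
tool_pos: [0.568, 0.1639, 0.4524]
orientation: [104.5, 57.0, -30.2]
force: [-0.2, 0.4, 0.1]
opening: 0.0878
```

```bash
python3 - <<'E'
from h import *
brief(); plan(0,off=.06); plan(0)
E
```

```text
t 14.53 p [0.568  0.1639 0.4524] x [ 0.471 -0.274 -0.838] zaz -132.4 q [ 54.   -2.8 -19.7  34.6 -72.7 -19.1] F [-0.2  0.4  0.1] open 87.8
val 0 shift [216.1 -23.3  11.7] turn -0.3 mismatch 9.3 tcp [0.649 0.111 0.257]
val 0 shift [276.1 -23.3  11.7] turn -0.3 mismatch 9.3 tcp [0.677 0.094 0.207]
```

Emit:
{"method": "arm_command", "body": {
  "commands": [54,-6,3,0,100,54,-6,3,0,100,54,-6,3,0,100,50,-5,3,0,100]
}}

```text
clock: 15.02
tool_pos: [0.652, 0.1159, 0.2645]
orientation: [106.3, 56.7, -28.1]
force: [1.2, 1.2, 0.8]
opening: 0.0878
```

```bash
python3 - <<'E'
from h import *
brief(); plan(0)
w=snapshot("wrist"); f=w["frame"]; k,ax,t=knob(0)
for p,c in [(k,(0,0,255)),(k+ax*.013,(0,255,0))]:
    u=proj(w,[p])[0]; print(u); cv2.circle(f,tuple(np.int32(u)),4,c,1)
cv2.imwrite("pics/w4.png",f)
E
```

```text
t 15.03 p [0.652  0.1159 0.2645] x [ 0.485 -0.259 -0.836] zaz -131.8 q [ 39.    6.2 -37.4  47.9 -43.  -28.4] F [1.2 1.2 0.8] open 87.8
val 0 shift [65.6 -2.5  7.9] turn -0.3 mismatch 10.4 tcp [0.677 0.095 0.207]
[332.12857053 276.46491588]
[328.64221737 284.78380463]
```

View pics/w4.png

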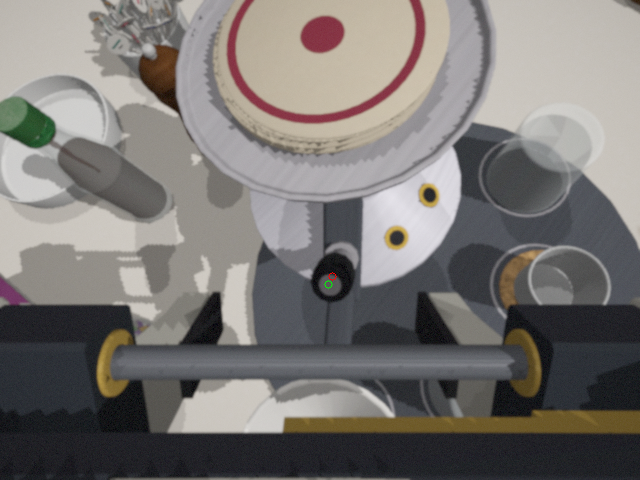

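Emit:
{"method": "arm_command", "body": {
  "commands": [25,-1,4,0,100,22,-1,3,0,100,12,0,1,0,100]
}}

```text
clock: 15.45
tool_pos: [0.6739, 0.0931, 0.2047]
orientation: [105.8, 56.9, -28.5]
force: [0.9, 0.9, 1.1]
opening: 0.0874
```

```bash
python3 - <<'E'
from h import *
brief(); plan(0)
E
```

```text
t 15.45 p [0.6739 0.0931 0.2047] x [ 0.48  -0.261 -0.838] zaz -131.9 q [ 32.4  10.3 -42.2  57.9 -34.3 -35. ] F [0.9 0.9 1.1] open 87.4
val 0 shift [-0.8  2.1 -3.5] turn -0.2 mismatch 10.1 tcp [0.677 0.095 0.207]
```

Emit:
{"method": "arm_command", "body": {
  "commands": [0,2,-3,0,0,1,0,0,0,0,1,0,0,0,0,1,0,0,0,0,1,0,0,0,0]
}}

```text
clock: 16.08
tool_pos: [0.6802, 0.0943, 0.206]
orientation: [106.2, 56.8, -28.1]
force: [0.5, 0.3, 0.3]
opening: 0.043
```

```bash
python3 - <<'E'
from h import *
brief(); plan(0)
E
```

```text
t 16.07 p [0.6802 0.0943 0.206 ] x [ 0.483 -0.258 -0.836] zaz -131.8 q [ 32.   10.7 -41.7  58.2 -34.  -35. ] F [0.5 0.3 0.3] open 43.0
val 0 shift [-2.6 -1.4  1.7] turn -0.2 mismatch 10.4 tcp [0.677 0.095 0.207]
```

Emit:
{"method": "arm_command", "body": {
  "commands": [-2,-1,2,0,0,0,0,0,0,0,0,0,0,0,0,0,0,0,0,0]
}}

```text
clock: 16.58
tool_pos: [0.6767, 0.0936, 0.207]
orientation: [106.1, 56.8, -28.2]
force: [-1.4, 0.3, 1.5]
opening: 0.024
```

```bash
python3 - <<'E'
from h import *
brief(); plan(0); plan(0,pull=.012)
E
```

```text
t 16.57 p [0.6767 0.0936 0.207 ] x [ 0.483 -0.259 -0.836] zaz -131.8 q [ 32.2  10.3 -42.   58.1 -34.2 -35. ] F [-1.4  0.3  1.5] open 24.0
val 0 shift [-0.2 -0.3 -0.9] turn -0.2 mismatch 10.3 tcp [0.677 0.095 0.207]
val 0 shift [-12.    0.1  -3.1] turn -0.2 mismatch 10.3 tcp [0.673 0.099 0.218]
```

Emit:
{"method": "arm_command", "body": {
  "commands": [-5,0,-1,0,0,-5,0,-1,0,0,-4,0,-1,0,0]
}}

```text
clock: 16.95
tool_pos: [0.6706, 0.0963, 0.2167]
orientation: [105.5, 56.9, -29.0]
force: [5.1, -5.4, -6.9]
opening: 0.0241
```

```bash
python3 - <<'E'
from h import *
brief(); plan(0,pull=.012); plan(.1,.012)
E
```

```text
t 16.95 p [0.6706 0.0963 0.2167] x [ 0.478 -0.265 -0.838] zaz -132.1 q [ 33.8   9.6 -41.   55.1 -36.3 -33.1] F [ 5.1 -5.4 -6.9] open 24.1
val 0 shift [-0.3  0.1 -3.5] turn -0.2 mismatch 9.9 tcp [0.673 0.099 0.217]
val 0.1 shift [-1.5  0.5  5.3] turn -5.1 mismatch 7.1 tcp [0.667 0.092 0.217]
```

```bash
cat >> h.py <<'E'
def swing(vals,pull=.012,d=.019):
    o=get_obs(); R=Ro.from_euler("xyz",o["orientation"],degrees=True).as_matrix(); p=o["tool_pos"]
    for v in vals:
        k,ax,t=knob(v,pull); tc=k+R[:,0]*d; b=R.T@t
        ang=np.degrees(np.arctan2(-b[1],b[2])); ang=(ang+90)%180-90
        print(np.round(v,2),((tc-p)@R*1000).round(1),ang.round(1),np.degrees(np.arccos(-R[:,0]@ax)).round(1))
        p=tc; R=R@Ro.from_rotvec([np.radians(ang),0,0]).as_matrix()
E
python3 - <<'E'
from h import *
swing([.1,.2,.3,.4,.5,.6,.7,.8,.9])
E
```

```text
0.1 [-1.5  0.5  5.3] -5.1 7.1
0.2 [-0.8  0.4  8.9] -4.8 4.6
0.3 [-0.3  0.4  8.9] -4.8 3.1
0.4 [0.2 0.4 8.9] -4.8 4.0
0.5 [0.7 0.4 8.9] -4.8 6.4
0.6 [1.1 0.4 8.8] -4.9 9.1
0.7 [1.6 0.4 8.7] -5.0 11.9
0.8 [2.  0.4 8.6] -5.1 14.8
0.9 [2.5 0.4 8.5] -5.2 17.6
```

Emit:
{"method": "arm_command", "body": {
  "commands": [-2,0,8,-5,0,-1,0,9,-5,0,-1,0,9,-5,0]
}}

```text
clock: 17.32
tool_pos: [0.6536, 0.0747, 0.2171]
orientation: [89.8, 56.9, -29.4]
force: [12.3, -1.4, -5.4]
opening: 0.0224
```

```bash
python3 - <<'E'
from h import *
brief(); swing([.3,.4,.5,.6,.7,.8,.9])
E
```

```text
t 17.32 p [0.6536 0.0747 0.2171] x [ 0.475 -0.268 -0.838] zaz -119.3 q [ 32.7   7.6 -43.5  55.8 -35.7 -17.7] F [12.3 -1.4 -5.4] open 22.4
0.3 [ 0.1  0.9 -4.2] 0.5 3.1
0.4 [0.2 0.4 8.9] -4.8 4.2
0.5 [0.7 0.4 8.9] -4.8 6.5
0.6 [1.2 0.4 8.8] -4.9 9.3
0.7 [1.6 0.4 8.7] -5.0 12.1
0.8 [2.1 0.4 8.6] -5.1 15.0
0.9 [2.5 0.4 8.5] -5.2 17.8
```

Emit:
{"method": "arm_command", "body": {
  "commands": [0,1,6,-5,0,0,0,9,-5,0,1,0,9,-5,0]
}}

```text
clock: 17.7
tool_pos: [0.6476, 0.0573, 0.2181]
orientation: [75.4, 57.1, -28.2]
force: [8.9, 3.3, -6.5]
opening: 0.0237
```

```bash
python3 - <<'E'
from h import *
brief(); swing([.6,.7,.8,.9])
E
```

```text
t 17.7 p [0.6476 0.0573 0.2181] x [ 0.479 -0.257 -0.84 ] zaz -105.8 q [ 30.7   6.2 -45.1  56.6 -33.9  -1.3] F [ 8.9  3.3 -6.5] open 23.7
0.6 [ 1.1 -0.4  3.9] 1.5 8.6
0.7 [1.5 0.4 8.8] -5.0 11.4
0.8 [2.  0.4 8.7] -5.1 14.3
0.9 [2.4 0.4 8.6] -5.2 17.2
```

Emit:
{"method": "arm_command", "body": {
  "commands": [0,0,8,-3,0,1,0,9,-5,0,1,0,9,-5,0]
}}

```text
clock: 18.08
tool_pos: [0.6453, 0.0389, 0.2194]
orientation: [63.1, 57.3, -26.7]
force: [4.2, 4.8, -8.6]
opening: 0.0251
```

```bash
python3 - <<'E'
from h import *
brief(); swing([.8,.9,1.0,1.1,1.2,1.3])
E
```

```text
t 18.07 p [0.6453 0.0389 0.2194] x [ 0.482 -0.242 -0.842] zaz -93.5 q [ 28.2   5.1 -46.1  57.1 -31.7  14.1] F [ 4.2  4.8 -8.6] open 25.1
0.8 [ 2.1 -1.7  2.3] 5.1 13.4
0.9 [2.3 0.4 8.6] -5.2 16.3
1.0 [2.7 0.4 8.5] -5.3 19.1
1.1 [3.1 0.4 8.3] -5.5 22.0
1.2 [3.4 0.4 8.2] -5.7 24.7
1.3 [3.7 0.4 8.1] -5.9 27.5
```

Emit:
{"method": "arm_command", "body": {
  "commands": [1,-1,8,0,0,2,0,6,0,0]
}}

```text
clock: 18.32
tool_pos: [0.6461, 0.0302, 0.2182]
orientation: [63.7, 57.5, -25.5]
force: [-2.5, 10.2, -4.0]
opening: 0.0257
```

```bash
python3 - <<'E'
from h import *
brief(); swing([.9,1.0,1.1,1.2,1.3]); print("rel"); swing([.9,1.0,1.1,1.2,1.3],pull=.008)
E
```

```text
t 18.32 p [0.6461 0.0302 0.2182] x [ 0.484 -0.231 -0.844] zaz -92.8 q [ 26.7   4.8 -46.5  57.5 -30.2  15.3] F [-2.5 10.2 -4. ] open 25.7
0.9 [ 0.9 -1.6  2.7] 0.3 15.6
1.0 [2.6 0.4 8.5] -5.3 18.5
1.1 [3.  0.4 8.4] -5.4 21.3
1.2 [3.3 0.4 8.2] -5.6 24.1
1.3 [3.7 0.4 8.1] -5.8 26.8
rel
0.9 [ 4.7 -1.5  1.6] 0.3 15.6
1.0 [2.5 0.4 8.3] -5.3 18.5
1.1 [2.9 0.4 8.2] -5.4 21.3
1.2 [3.3 0.4 8.1] -5.6 24.1
1.3 [3.6 0.4 7.9] -5.8 26.8
```

Emit:
{"method": "arm_command", "body": {
  "commands": [0,0,0,0,50,0,0,0,0,50,0,0,0,0,50,0,0,0,0,50]
}}

```text
clock: 18.82
tool_pos: [0.6464, 0.0305, 0.2191]
orientation: [63.8, 57.5, -25.4]
force: [0.3, 0.1, -0.8]
opening: 0.0439
```

```bash
cat >> h.py <<'E'
def armval():
    "arm angle from the dripper rim (white ceramic) and knob in the side/scene view is not needed: use outlet cone blob in scene"
E
python3 - <<'E'
from h import *
brief(); swing([.9,1.0,1.1,1.2,1.3],pull=.004)
ims=[]
t=np.linspace(0,2*np.pi,60)
for n in ["scene","side"]:
    s=snapshot(n); k,_,_=knob(.87,.008); c0=proj(s,[np.r_[A+.08*(k[:2]-A)/.087,.2]])[0].astype(int); x,y=np.maximum(c0-[66,72],0); f=s["frame"].copy()
    im=cv2.resize(f[y:y+144,x:x+132],None,fx=3,fy=3,interpolation=cv2.INTER_CUBIC)
    for v,c in [(.663,(255,0,0)),(.8,(0,255,255)),(.9,(0,0,255))]:
        k,_,_=knob(v); e=(k[:2]-A)/.083; C=np.c_[np.cos(t)*.052,np.sin(t)*.052,0*t]+np.r_[A+.19*e,.205]
        cv2.polylines(im,[np.int32((proj(s,C)-[x,y]+.5)*3)],True,c,1)
    ims.append(im)
cv2.imwrite("pics/v1.png",np.hstack(ims))
E
```

```text
t 18.82 p [0.6464 0.0305 0.2191] x [ 0.485 -0.231 -0.843] zaz -92.9 q [ 26.7   4.8 -46.5  57.5 -30.2  15.3] F [ 0.3  0.1 -0.8] open 43.9
0.9 [ 9.2 -2.2  0.6] 0.3 15.6
1.0 [2.5 0.4 8.1] -5.3 18.5
1.1 [2.8 0.4 8. ] -5.4 21.3
1.2 [3.2 0.4 7.9] -5.6 24.1
1.3 [3.5 0.4 7.7] -5.8 26.8
```

Emit:
{"method": "arm_command", "body": {
  "commands": [5,-2,9,-4,50,3,0,8,-5,50,3,0,8,-5,50]
}}

```text
clock: 19.3
tool_pos: [0.6517, 0.0064, 0.2165]
orientation: [49.8, 57.4, -24.8]
force: [-2.0, 5.7, 0.8]
opening: 0.0441
```

```bash
python3 - <<'E'
from h import *
brief(); swing([1.2,1.3,1.35,1.4,1.45],pull=.004)
E
```

```text
t 19.3 p [0.6517 0.0064 0.2165] x [ 0.489 -0.226 -0.843] zaz -79.3 q [ 22.9   4.8 -47.2  59.5 -27.5  31. ] F [-2.   5.7  0.8] open 44.1
1.2 [ 7.4 -0.8  1.6] -1.4 23.8
1.3 [3.5 0.4 7.7] -5.8 26.6
1.35 [1.8 0.1 3.8] -3.0 27.9
1.4 [1.9 0.1 3.8] -3.0 29.3
1.45 [2.  0.1 3.8] -3.1 30.6
```

Emit:
{"method": "arm_command", "body": {
  "commands": [4,0,6,-4,50,3,0,5,-4,50,2,0,4,-3,50]
}}

```text
clock: 19.68
tool_pos: [0.6602, -0.0078, 0.215]
orientation: [38.6, 57.4, -24.4]
force: [-1.5, 1.7, 0.2]
opening: 0.044
```

```bash
python3 - <<'E'
from h import *
brief(); swing([1.3,1.35,1.4,1.45],pull=.004)
s=snapshot("scene"); f=s["frame"]; hsv=cv2.cvtColor(f,cv2.COLOR_BGR2HSV)
# dripper rim: bright white blob ahead of stand
M=np.zeros((480,640),bool); M[230:330,200:400]=((hsv[...,2]>150)&(hsv[...,1]<40))[230:330,200:400]
M=blob(M); ys,xs=np.where(M); print(M.sum(),xs.min(),xs.max(),ys.min(),ys.max())
for v in (1.1,1.2,1.3,1.326):
    k,_,_=knob(v); e=(k[:2]-A)/.083; t=np.linspace(0,6.28,80); P=proj(s,np.c_[np.cos(t)*.052,np.sin(t)*.052,0*t]+np.r_[A+.19*e,.205]); print(v,P.min(0).round(1),P.max(0).round(1))
E
```

```text
t 19.68 p [ 0.6602 -0.0078  0.215 ] x [ 0.491 -0.222 -0.843] zaz -67.9 q [ 20.4   5.3 -47.   60.7 -25.8  43.4] F [-1.5  1.7  0.2] open 44.0
1.3 [ 2.2 -1.4 -5.2] 4.3 26.4
1.35 [1.8 0.1 3.8] -3.0 27.7
1.4 [1.9 0.1 3.8] -3.0 29.1
1.45 [2.  0.1 3.8] -3.1 30.4
1959 200 261 230 329
1.1 [308.2 221.4] [356.3 250. ]
1.2 [313.3 217.5] [360.8 245.5]
1.3 [317.5 213.3] [364.6 240.8]
1.326 [318.5 212.2] [365.4 239.5]
```

Emit:
{"method": "arm_command", "body": {
  "commands": [1,0,3,-1,50,1,0,3,-1,50]
}}

```text
clock: 19.98
tool_pos: [0.6633, -0.0122, 0.2153]
orientation: [36.6, 57.5, -24.1]
force: [-11.7, 12.0, 2.4]
opening: 0.0443
```

```bash
python3 - <<'E'
from h import *
brief(); swing([1.4,1.45],pull=.004)
s=snapshot("scene"); f=s["frame"]
g=cv2.cvtColor(f,cv2.COLOR_BGR2GRAY)
for r in (222,228,234): print(r,g[r,300:380:2].tolist())
E
```

```text
t 19.98 p [ 0.6633 -0.0122  0.2153] x [ 0.491 -0.22  -0.843] zaz -65.5 q [ 19.7   5.5 -46.7  60.5 -25.4  46.4] F [-11.7  12.    2.4] open 44.3
1.4 [ 3.8 -1.8 -2.5] 0.6 28.9
1.45 [2.  0.1 3.8] -3.1 30.3
222 [63, 61, 128, 188, 220, 233, 235, 236, 236, 233, 233, 243, 196, 59, 52, 54, 56, 55, 57, 57, 59, 58, 60, 61, 61, 62, 61, 55, 54, 55, 55, 55, 56, 57, 56, 56, 57, 57, 57, 57]
228 [93, 154, 117, 88, 68, 55, 53, 52, 53, 50, 117, 224, 238, 191, 59, 53, 54, 54, 57, 56, 59, 59, 60, 60, 61, 63, 63, 60, 59, 58, 57, 57, 58, 57, 57, 58, 56, 57, 58, 58]
234 [231, 236, 236, 236, 236, 237, 236, 236, 237, 235, 232, 219, 127, 138, 125, 53, 53, 54, 55, 57, 58, 58, 60, 60, 61, 62, 63, 63, 63, 62, 70, 69, 65, 85, 94, 98, 101, 105, 107, 107]
```

Emit:
{"method": "arm_command", "body": {
  "commands": [0,-1,-7,0,60,0,0,0,0,80,0,0,0,0,90]
}}

```text
clock: 20.4
tool_pos: [0.6597, -0.007, 0.2119]
orientation: [36.6, 57.5, -24.2]
force: [0.1, 0.4, 0.5]
opening: 0.0671
```

```bash
python3 - <<'E'
from h import *
brief(); swing([1.326],pull=.0)
E
```

```text
t 20.4 p [ 0.6597 -0.007   0.2119] x [ 0.491 -0.22  -0.843] zaz -65.5 q [ 20.1   5.4 -47.4  61.6 -25.3  44.9] F [0.1 0.4 0.5] open 67.1
1.33 [ 4.6  0.4 -2.7] 5.1 27.0
```

Emit:
{"method": "arm_command", "body": {
  "commands": [-15,0,0,0,90,-40,0,0,0,90,-50,0,0,0,90]
}}

```text
clock: 20.78
tool_pos: [0.6062, 0.0139, 0.2981]
orientation: [35.9, 57.8, -25.0]
force: [1.0, -0.2, 1.6]
opening: 0.0786
```

```bash
python3 - <<'E'
from h import *
brief()
t=np.linspace(0,2*np.pi,60)
def draw(im,s,off,k):
    for v,pl,c in [(1.326,0,(0,255,0)),(1.326,.008,(0,0,255)),(1.25,.008,(255,0,0))]:
        kk,ax,tt=knob(v,pl); a=np.cross(ax,tt); C=kk+ax*.013+.0115*(np.cos(t)[:,None]*tt+np.sin(t)[:,None]*a)
        cv2.polylines(im,[np.int32((proj(s,C)-off+.5)*k)],True,c,1)
    e=(kk[:2]-A)/np.linalg.norm(kk[:2]-A); k0=knob(1.326)[0]; e=(k0[:2]-A)/.083
    C=np.c_[np.cos(t)*.052,np.sin(t)*.052,0*t]+np.r_[A+.19*e,.205]; cv2.polylines(im,[np.int32((proj(s,C)-off+.5)*k)],True,(0,255,0),1)
w=snapshot("wrist"); c=proj(w,[knob(1.326)[0]])[0]; print(c); ims=[]
for n,k,(W,H) in [("wrist",2,(190,290)),("scene",4,(100,145))]:
    s=snapshot(n); f=s["frame"]; c=proj(s,[knob(1.326)[0]])[0]
    if n=="scene": c=c+[15,15]
    x,y=int(np.clip(c[0]-W/2,0,640-W)),int(np.clip(c[1]-H/2,0,480-H))
    im=cv2.resize(f[y:y+H,x:x+W],None,fx=k,fy=k,interpolation=cv2.INTER_CUBIC); draw(im,s,np.array([x,y]),k); ims.append(im)
cv2.imwrite("pics/fin.png",np.hstack(ims)); print(np.hstack(ims).shape)
E
```

```text
t 20.77 p [0.6062 0.0139 0.2981] x [ 0.483 -0.225 -0.846] zaz -65.5 q [ 32.2  -3.3 -41.   42.2 -41.8  57.3] F [ 1.  -0.2  1.6] open 78.6
[314.26753654 241.81685409]
(580, 780, 3)
```

View pics/fin.png

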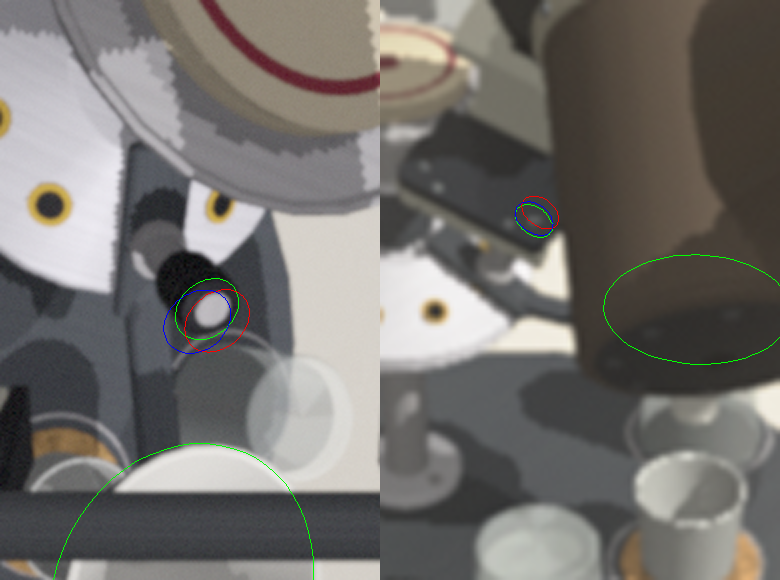

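Emit:
{"method": "arm_command", "body": {
  "commands": [-50,0,0,0,90,-50,0,0,0,90,-50,0,0,0,90]
}}

```text
clock: 21.3
tool_pos: [0.5323, 0.0469, 0.4252]
orientation: [35.6, 57.9, -25.4]
force: [0.3, 1.1, 0.1]
opening: 0.0789
```

```bash
python3 - <<'E'
from h import *
from scipy.optimize import least_squares
brief(); print(tl([-20,-55,10]))
w=snapshot("wrist"); g=cv2.cvtColor(w["frame"],cv2.COLOR_BGR2GRAY); k,ax,t=knob(1.326); c=proj(w,[k+ax*.013])[0].round(1)
x,y=np.int32(c)-16; sub=g[y:y+32,x:x+32]; print(c); print(sub[::2,::2])
for v,p in [(1.326,0),(1.326,.008),(1.36,0),(1.29,0)]:
    k,ax,t=knob(v,p); print(v,p,proj(w,[k+ax*.013])[0]-[x,y])
E
```

```text
t 21.3 p [0.5323 0.0469 0.4252] x [ 0.481 -0.228 -0.847] zaz -65.6 q [ 46.  -12.9 -30.7  33.7 -65.2  60.5] F [0.3 1.1 0.1] open 78.9
[ -5.5 -41.6  42. ]
[320.5 201.4]
[[ 82  78  60  34  27  41  65  99 151 193 208 210 211 208 192 135]
 [ 77  54  28  23  16  24  15  21  49 128 187 203 203 182 125  69]
 [ 63  27  16  11  22  25  25  25   7  45 113 179 177 111  57  60]
 [ 46  25  20  26  23  27  20  22  22  25  37  79  87  64  60  59]
 [ 51  16  22  16  13  17   9  28  42  38  39  39  38  50  57  59]
 [ 68  18  17  19  16  31  40  49  53  75  80  50  43  44  56  59]
 [ 54  20  19  27  13  44  50  72 132 160 159 133  68  42  56  60]
 [ 70  29  24   8  23  52  62 133 173 178 175 165 102  37  54  54]
 [ 82  52  24  18  36  55  86 160 179 176 176 170 111  40  51  57]
 [ 91  79  49  22  35  53  92 166 179 176 174 160  89  46  55  59]
 [ 88  86  77  40  30  49  63 148 175 175 162 112  46  54  59  55]
 [ 88  85  82  58  43  45  50  83 122 127  98  54  46  57  55  57]
 [ 88  79  66  55  55  41  37  42  48  51  44  52  55  57  58  59]
 [ 88  81  62  61  60  55  58  51  53  50  55  58  58  59  57  62]
 [ 85  86  64  55  58  55  58  60  58  61  58  56  60  56  55  57]
 [ 87  82  63  59  63  58  57  57  58  56  55  56  61  56  58  57]]
1.326 0 [16.51857302 16.41184059]
1.326 0.008 [19.84451137 19.44084451]
1.36 0 [19.19611227 16.32212827]
1.29 0 [13.65578383 16.3962394 ]
```

Emit:
{"method": "arm_command", "body": {
  "commands": [-6,-41,42,0,90,-6,-41,42,0,90,-6,-41,42,0,90,-6,-41,42,0,90,-6,-41,42,0,90]
}}

```text
clock: 21.98
tool_pos: [0.4316, -0.2294, 0.4829]
orientation: [35.9, 57.5, -24.7]
force: [0.2, -0.8, -1.1]
opening: 0.0789
```

```bash
python3 - <<'E'
from h import *
brief()
t=np.linspace(0,2*np.pi,60)
def rect(v,p):
    k,ax,tt=knob(v,p); a=np.cross(ax,tt); return [k+h*ax+.0115*(np.cos(t)[:,None]*tt+np.sin(t)[:,None]*a) for h in (-.013,.013)]
def mask(s,v,p):
    m=np.zeros((480*8,640*8),np.uint8); h=cv2.convexHull(np.float32(np.vstack([proj(s,c) for c in rect(v,p)]))); cv2.fillPoly(m,[np.int32((h+.5)*8)],1); ys,xs=np.where(m); return np.array([xs.mean(),ys.mean()])/8-.5
for n in ["scene","side"]:
    s=snapshot(n); f=s["frame"]; g=cv2.cvtColor(f,cv2.COLOR_BGR2GRAY); c=mask(s,1.326,0); x,y=np.int32(c)-8
    print(n,"off",x,y,"home",c-[x,y],"out",mask(s,1.326,.008)-[x,y],"v1.36",mask(s,1.36,0)-[x,y]); print(g[y:y+18,x:x+18])
    cv2.imwrite(f"pics/last_{n}.png",f)
s0=cv2.imread("pics/scene0.png",0); s=snapshot("scene"); c=mask(s,0,0); x,y=np.int32(c)-8; print("initial home",c-[x,y]); print(s0[y:y+18,x:x+18])
E
```

```text
t 21.98 p [ 0.4316 -0.2294  0.4829] x [ 0.488 -0.224 -0.843] zaz -65.3 q [  8.8 -23.8 -25.3  19.6 -62.  105.5] F [ 0.2 -0.8 -1.1] open 78.9
scene off 290 199 home [8.44532606 8.14253743] out [10.01067385  6.03020216] v1.36 [8.95799214 7.4993722 ]
[[143 145 162 188 203 206 198 179 165 165 175 189 199 204 204 205 204 204]
 [144 144 162 189 203 199 175 136 109 109 124 146 170 191 203 205 205 204]
 [143 144 162 190 197 176 134  89  70  79  90 101 123 161 191 204 205 205]
 [143 144 162 183 174 134  88  58  64  84  94  91  90 122 173 200 205 205]
 [143 145 159 166 138  91  56  51  64  85  97  97  86  92 142 186 203 205]
 [136 141 149 139 100  60  47  48  57  72  87  92  82  73 114 173 201 205]
 [128 132 128 104  69  49  47  48  51  56  67  73  66  65 112 173 202 206]
 [125 121 102  73  50  47  48  48  49  49  51  53  50  71 130 182 204 206]
 [120 111  84  56  47  48  48  48  47  48  47  47  52  92 154 193 205 205]
 [104  93  70  50  47  47  48  47  48  47  47  50  75 126 177 201 205 205]
 [ 77  71  59  48  46  47  47  47  47  46  48  69 118 165 194 204 205 205]
 [ 63  63  61  52  47  47  4
[... 2640 characters left out ...]
 51  54  60  62  61  61]
 [131 124 104  73  53  55  58  61  58  52  49  50  50  52  59  61  62  62]
 [126 125 114  84  57  48  50  51  50  50  50  49  50  52  59  61  60  63]
 [127 127 122 100  69  51  48  49  50  49  49  48  49  56  66  66  62  65]
 [127 127 126 114  86  59  48  48  49  48  49  48  53  67  80  76  65  69]
 [126 127 128 124 105  76  54  48  47  48  48  50  60  76  89  85  70  72]
 [126 127 128 128 118  96  71  57  54  53  55  61  72  85  95  92  76  78]
 [127 127 128 128 125 110  92  79  71  72  75  79  85  90  96  93  79  84]
 [127 128 128 129 127 115 100  93  87  87  89  90  91  94  96  90  78  93]
 [127 127 128 128 125 108  94  93  94  93  93  94  95  97  94  82  77 102]]
```

```bash
python3 - <<'E'
from h import *
a=cv2.imread("pics/scene0.png",0).astype(int); b=snapshot("scene"); b=cv2.cvtColor(b["frame"],cv2.COLOR_BGR2GRAY).astype(int)
for n,(x,y,X,Y) in {"glass_a":(283,275,322,330),"glass_b":(328,240,360,268),"measure":(205,365,235,405)}.items(): print(n,np.abs(a-b)[y:Y,x:X].mean().round(1))
print(close_job())
E
```

```text
glass_a 24.1
glass_b 37.9
measure 75.8
the job is handed in; nothing more can be done
None
```

I handed the job in at about 22 s, with one likely failure: the wrist force passed the 120 N limit once.

**What I did**
- **Cup:** I stood the steel cup upright on the cork mat.
- **Tilting the tool:** The moves cannot tilt the tool, so I pressed the elbow gently against its end of travel, high in free air, until the tool leaned about 32°.
- **Dripper:** I gripped the knob and pulled the plunger about 12 mm; the spring force read about 10 N. I swung the arm past the middle hole and let the pin ride on the flange. Then I pushed the knob with an open finger until the arm stopped hard at the third hole, the one for the mat.
- **Release:** I backed the gripper off; it was touching nothing when I handed in.

**What my last checks showed**
- **Pin:** In the scene and side views the knob sits where it should with the pin home, at an arm angle of about 1.33–1.35. The wrist view agreed less closely, reading 0–3 mm out. All three rule out the pin still riding 8 mm out on the flange.
- **Cup:** It is upright but about 4–5 mm off the middle of the mat. I left it there.

**What failed or disagreed**
- **Wrist force:** On the first fast climb (t ≈ 9 s) the elbow ran into its end of travel. The wrist force read about 126 N upward, roughly 137 N in total, for an instant. Nothing was being touched or held.
- **Glasses and measure:** My final before-and-after image comparison settled nothing. The differences were large (24, 38 and 76 grey levels), and I didn't look into why; shadows and the robot in view may explain them. I saw no contact with the glasses or the measure in the moves, but I did not confirm they are where they started.

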